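# Clear the clay car off the parts case and pry its snap lid open

### The arm

A 6-joint arm with a two-finger parallel gripper is mounted at the origin on a cart in front of the work surface, level with it; the furniture and walls round the work are solid. World frame = base frame: x ahead of the robot, y to its left, z up, the work surface at z = 0. Lengths are in m, angles in rad, forces in N, time in s.
With the tool pointing down it reaches from about 0.375 to 0.975 m from the base axis. Payload 3.8 kg.
Tool frame: the origin (TCP) lies on the centre line of the jaws, within the pads' length; the fingertips stand 19 mm ahead of it and the grasp point (between the pads) is the TCP; z points along the fingers, y is the direction in which the jaws open and shut (so a half turn about z gives the same grasp; the last joint's range is limited). The gripper opens to 88 mm and grips with 3 to 60 N. Pads are 18 mm wide; open, the fingers measure 123 mm over their backs; the gripper's body (75 mm by 187 mm) begins 45 mm behind the grasp point.
Start: joints at [-1.25, 0.264, 1.604, -0, 1.274, -0.037], TCP at [0.236, -0.632, 0.258] pointing down, gripper open.
Joint ranges: [-2.63, 2.63], [-0.94, 2.18], [0.31, 2.57], [-1.31, 4.45], [0, 2.66], [-2.55, 2.55]. Speed limits (rad/s): [2.57, 2.57, 3.14, 3.14, 3.14, 3.14].

### API

Orientations are given as a 3x3 rotation matrix whose columns are the frame's x, y, z axes.
In Python, from station import ctrl gives the robot as it stands. The module is installed in compiled form; this text tells all that it offers.
- The arm moves only by the shell command python3 -m handwheel 'ROWS'. ROWS is JSON, a list of rows, each a list of 7 numbers: the turn, a rotation vector about the tool's x, y, z in degrees, then the shift along the tool's x, y, z in mm, then the finger opening in mm, from 0 to 88.1. In form: [[ax, ay, az, x, y, z, fingers], ...]. A call has 1 to 20 rows; each row shifts and turns the commanded pose from where the row before left it, along the tool's axes as they then stand; what a row does not reach is not made up. A row lasts 1/12 s, in which the tool goes at most 41.7 mm and 7.16 degrees, less where a joint would pass 70% of its speed; a pose out of reach is approached as far as the arm can. A call with a gripper value outside its range is refused whole. The fingers move at their own pace and stop on an object; the grip force is fixed at half the most. Time passes only in rows, so rows that do not move let the fingers close. It gives the time, the measured TCP pose, the force and the opening at its end, in the units of the state.
- ctrl.get_state(): the state, without advancing time (a new reading comes with each control period).
- ctrl.snapshot(name): name is "scene" or "top" or "wrist"; returns a dict with "color" (400x640x3 uint8, blue, green, red), "fx", "fy", "cx", "cy" (pixels), "R" (3x3) and "t" (3): a world point X has camera coordinates R X + t; the wrist camera has in their place "mount" (4x4, takes a point from camera to tool coordinates, whose origin is the TCP and whose axes are the flange's). Camera axes: x right, y down, z forward; pixel columns grow to the right and rows downward; lengths in m; the calibration is good to about 2 mm. A picture is of the moment at which its call begins: read the wrist's pose just before it. There is no depth.
- ctrl.finish_job(): hands the job in, once; it reports no verdict.
Trained networks look in the newest picture that a camera, given by its name, has taken for a name from the list of things; names that differ only in an ending like _2 or _b are one class to them, and where a whole thing is asked for, a point or a joint stands for the part that bears it (a point fixed in the world has none). Each returns a list of dicts, best first, with "score" (0 to 1); they miss things now and then, are a little off and sometimes report something else, mostly with a low value. They report only what shows in the picture. A call takes as long as a camera call. They do not tell look-alikes from the thing itself.
- ctrl.masks_of(name, camera): "region" (400x640 bool, what is visible of it) and "point" ([column, row] in pixels, amid what is visible of it).
The state is a dict: "clock": time; "joints": joint angles; "qd": joint speeds; "joint_efforts": joint torques, N m; "ee_pos": TCP position; "orientation": TCP orientation; "wrist_force": force on the tool from outside, world axes, zero at the start; "ft_torque": the same for the moment, N m; "finger_gap": finger opening in m.
Only numpy, scipy, OpenCV 4.12 (cv2) and the standard library are available. Lean on these libraries where they do the work, as an engineer would, in place of code of your own. Each camera call takes 0.05 s, during which the arm holds its last target. There are 200 camera calls.

### The job

The low steel parts case on the bench is shut and a clay model car has been left standing on its lid. Set the car down upright on a clear patch of the bench top beside the case, then pry the lid up by its front lip against its snap catch and swing it right back until it stays open by itself. Feel your way and do not ram or force the case or its lid, do not tip the car over on the way and leave the tape roll, the sanding block and the magnet where they lie.

Things in the scene. Friction and masses are not known exactly. Their poses are not given: they have to be found in the camera images.
- parts_case: low grey steel parts case, screwed to the bench, 140 mm deep (its x), 190 mm wide (its y), 62 mm high, walls 6 mm; foot tabs 3 mm high stick out 21 mm at both ends in y. Origin: centre of the underside, on the bench. Its front, with two blank label cards, is the flat face at x = -70 mm; the lid's hinge runs along the top of the back, x = +70 mm.
- lid (a joint): angle of the lid: 0 shut, grows as it opens up and back, 1.85 at its stop. 0.3 kg. A sprung ball catch inside the front wall holds it shut: some 8 to 15 N upward at the lip snap it free within the first 8 degrees, after that some 1.5 N lift it. Let go below about 1.57 rad it falls shut, beyond that it falls open to the stop.
- lip (a point): middle of the lower front edge of the lid. The lid is a flat bare steel plate 165 (x) by 194 (y) by 6 mm; shut, its underside is 62 mm and its top 68 mm above the bench. It reaches 25 mm beyond the case's front: this lip is all there is to lift it by. Shut, the point lies at x = -95, y = 0, z = 62 mm in the case's frame; the lip runs 97 mm to both sides along the case's y.
- hinge (a point): middle of the lid's hinge axis, at x = 70 mm, y = 0, z = 62 mm in the case's frame; the axis runs along the case's y. The lip's lower edge moves on a circle of 165 mm radius about it.
- clay_car: brown clay model car on a base slab, standing on the lid at the start. Slab 70 (x) by 160 (y) by 10 mm; the body above it is 64 to 66 mm wide in x from 15 to 40 mm height; roof at 62 mm. 0.15 to 0.31 kg. Origin: centre of the underside. Grasp across x at mid-length. Room for it: what case and bystanders leave free of world x 0.37 to 0.53, y 0.08 to 0.48; a cable lies on the bench at y below 0.07.
- tape_roll: roll of tan tape lying flat, 96 mm across, 25 mm high; bystander. Origin: centre of the underside.
- sand_block: cork sanding block, 56 (x) by 100 (y) by 29 mm; bystander. Origin: centre of the underside.
- weld_magnet: flat welding magnet, 35 (x) by 79 (y) by 16 mm; bystander. Origin: centre of the underside.
Things that resemble listed ones, but are neither listed nor needed, are in the scene too. There is more than one size of the clay_car; the job needs the larger.

How it is judged:
By the outcome, as a careful person would: the job done as asked, in the order asked, and still so for the second after the job is handed in, with the robot touching nothing.
It also fails if it takes over 61 s, if anything falls off the work surface, if the arm or the gripper's body presses on something with over 40 N, if the wrist force passes 120 N, or if a joint passes its speed limit or range.

## Working session

There is one attempt and no reset: what is moved stays moved. The work goes in short steps, Python scripts to look and compute and a shell command to move; the robot and the scene stay as the last step left them, time stands still between calls to the robot, and variables do not carry over. Pictures are saved under pics/ and viewed, about 8 in all and at most 12, crops included, and the job is handed in when it is done.

```bash
mkdir -p pics
cat > h.py <<'E'
import numpy as np, cv2
from station import ctrl
def proj(s,P):
    c=s['R']@np.asarray(P,float).reshape(-1,3).T+np.asarray(s['t']).reshape(3,1)
    return np.c_[s['fx']*c[0]/c[2]+s['cx'], s['fy']*c[1]/c[2]+s['cy']]
def ray(s,p,z):
    R=np.array(s['R']);t=np.array(s['t']).ravel()
    d=R.T@np.array([(p[0]-s['cx'])/s['fx'],(p[1]-s['cy'])/s['fy'],1]); o=-R.T@t
    return o+d*(z-o[2])/d[2]
def wristcam(st,s):
    M=np.array(s['mount']);T=np.eye(4);T[:3,:3]=st['orientation'];T[:3,3]=st['ee_pos']
    W=np.linalg.inv(T@M); s['R']=W[:3,:3]; s['t']=W[:3,3]; return s
E
python3 - <<'E'
from h import *
for cam in ['top','scene']:
    s=ctrl.snapshot(cam); cv2.imwrite(f'pics/{cam}0.png',s['color'])
    R=np.array(s['R']);print(cam,s['fx'],-R.T@np.array(s['t']).ravel(),R[2])
    for n in ['parts_case','lid','clay_car','tape_roll','sand_block','weld_magnet']:
        for d in ctrl.masks_of(n,cam):
            m=d['region'].astype(np.uint8)
            r=cv2.minAreaRect(cv2.findNonZero(m))
            z={'parts_case':.068,'lid':.068,'clay_car':.1}.get(n,.02)
            print(n,round(d['score'],2),d['point'],m.sum(),np.round(r[0]),np.round(r[1]),round(r[2]),ray(s,d['point'],z).round(3))
E
```

```text
top 451.5239121912695 [0.31272898 0.15622136 1.3695478 ] [ 0.15560111  0.01214039 -0.98774537]
parts_case 0.71 [282.7, 195.1] 2522 [293. 188.] [74. 58.] 74 [0.541 0.234 0.068]
lid 0.94 [283.7, 190.6] 2483 [292. 184.] [66. 60.] 74 [0.554 0.231 0.068]
clay_car 0.63 [292.7, 184.4] 1210 [292. 184.] [54. 24.] 57 [0.566 0.204 0.1  ]
clay_car 0.56 [175.5, 228.3] 717 [177. 226.] [19. 39.] 12 [0.443 0.537 0.1  ]
tape_roll 0.6 [388.5, 232.9] 287 [381. 236.] [30. 30.] 45 [ 0.431 -0.079  0.02 ]
tape_roll 0.48 [284.4, 192.1] 2570 [291. 184.] [66. 60.] 74 [0.558 0.232 0.02 ]
sand_block 0.19 [280.2, 187.5] 2383 [292. 184.] [65. 58.] 74 [0.573 0.245 0.02 ]
weld_magnet 0.61 [430.3, 238.7] 208 [432. 240.] [11. 23.] 73 [ 0.412 -0.202  0.02 ]
scene 426.21502045063914 [-0.44871851  0.96055486  0.73422823] [ 0.68331173 -0.54851746 -0.48188555]
parts_case 0.85 [313.4, 204.0] 1601 [308. 204.] [73. 36.] 1 [0.486 0.257 0.068]
lid 0.84 [309.3, 196.2] 647 [308. 197.] [24. 72.] 90 [0.535 0.236 0.068]
lid 0.59 [397.4, 200.2] 396 [396. 197.] [18. 27.] 90 [0.333 0.036 0.068]
clay_car 0.92 [236.0, 257.9] 669 [234. 261.] [34. 22.] 58 [0.351 0.601 0.1  ]
clay_car 0.72 [312.1, 183.1] 930 [310. 183.] [50. 23.] 8 [0.554 0.209 0.1  ]
tape_roll 0.72 [397.5, 199.9] 392 [396. 197.] [18. 27.] 90 [ 0.39  -0.033  0.02 ]
sand_block 0.92 [248.6, 228.4] 526 [248. 228.] [17. 34.] 63 [0.561 0.452 0.02 ]
weld_magnet 0.51 [427.5, 186.0] 78 [426. 188.] [9. 9.] 90 [ 0.391 -0.193  0.02 ]
```

Run:
```python
import cv2,numpy as np
a=cv2.imread('pics/top0.png')[130:290,120:480]; b=cv2.imread('pics/scene0.png')[130:310,180:480]
a=cv2.resize(a,(800,356),interpolation=cv2.INTER_CUBIC)
cv2.imwrite('pics/t1.png',a)
cv2.imwrite('pics/s1.png',cv2.resize(b,(800,480),interpolation=cv2.INTER_CUBIC))
```

```text
(no output)
```

View pics/t1.png

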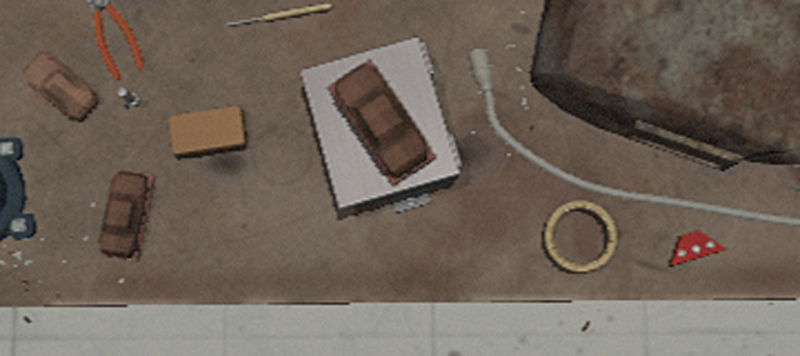

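View pics/s1.png

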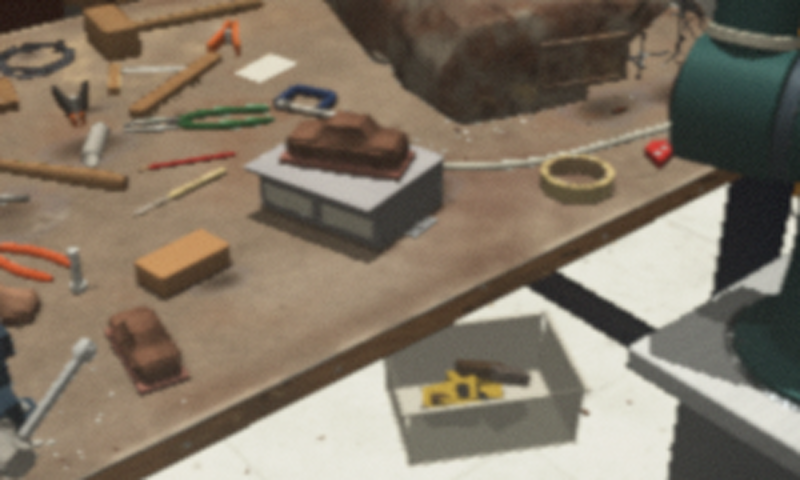

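Candidates for the larger car: the one on the lid (top crop 380,120; longest, ~55 px in the full picture), a shorter dark one at (127,213) and a light-brown one at (60,87). I choose the one on the lid. The label cards, which mark the case's front, face +y, to the left in the top view. The tape roll is at (580,237), the magnet at (697,247) and the cork block at (207,130).

Run:
```python
from h import *
from scipy.optimize import minimize
st=ctrl.get_state(); print(np.round(st['orientation'],3).tolist(), st['clock'])
S={}
M={}
for cam in ['top','scene']:
    s=ctrl.snapshot(cam);S[cam]=s
    M[cam]={n:[d['region'] for d in ctrl.masks_of(n,cam)] for n in ['lid','clay_car']}
px=[[255.9,162.4],[309.9,147.1],[327,206.5],[272.1,222]]
for p in px: print(ray(S['top'],p,.068).round(3))
def box(x,y,a,c):  # list of boxes (cx,cy,z0,z1,hx,hy) local -> pts
    P=[]
    for (lx,ly,z0,z1,hx,hy) in c:
        for sx in(-1,1):
            for sy in(-1,1):
                for z in(z0,z1):
                    u,v=lx+sx*hx,ly+sy*hy
                    P.append([x+u*np.cos(a)-v*np.sin(a),y+u*np.sin(a)+v*np.cos(a),z])
    return np.array(P)
def sil(s,boxes):
    im=np.zeros((400*4,640*4),np.uint8)
    for B in boxes:
        cv2.fillConvexPoly(im,cv2.convexHull(np.int32(np.round(proj(s,B)*4+1.5))),1)
    return cv2.resize(im.astype(np.float32),(640,400),interpolation=cv2.INTER_AREA)
def cost(p,model,targets):
    c=0
    for cam,m in targets.items():
        r=sil(S[cam],[box(*p,[b]) for b in model]); m=m.astype(np.float32)
        c+=np.abs(r-m).sum()/m.sum()
    return c
lidm=[(-.0125,0,.062,.068,.0825,.097)]
# union lid+car in top for lid, fit top only
tl=M['top']['lid'][0]|M['top']['clay_car'][0]
car=[(0,0,.068,.078,.035,.08),(0,0,.078,.108,.033,.078),(0,0,.108,.13,.025,.03)]
for nm,mod,tg,x0 in [('lid',lidm,{'top':tl},(.55,.22,-1.3)),('car',car,{'top':M['top']['clay_car'][0],'scene':M['scene']['clay_car'][1]},(.56,.2,-.95)),('car',car,{'top':M['top']['clay_car'][0],'scene':M['scene']['clay_car'][1]},(.56,.2,.6))]:
    r=minimize(cost,x0,args=(mod,tg),method='Nelder-Mead',options=dict(initial_simplex=np.array(x0)+np.array([[0,0,0],[.02,0,0],[0,.02,0],[0,0,.2]])))
    print(nm,r.x.round(4),r.fun)
    p=r.x
```

```text
[[0.937, 0.35, 0.0], [0.35, -0.937, -0.0], [-0.0, 0.0, -1.0]] 0.7
[0.64  0.314 0.068]
[0.685 0.153 0.068]
[0.506 0.105 0.068]
[0.462 0.265 0.068]
lid [ 0.5766  0.198  -1.2972] 0.7081456780433655
car [ 0.5644  0.2113 -1.0138] 3.004892587661743
car [ 0.5656  0.2134 -1.0725] 3.002336263656616
```

```bash
python3 -m handwheel '[[0,0,0,21.1,-29.7,-10,88],[0,0,0,21.1,-29.7,-10,88],[0,0,0,21.1,-29.7,-10,88],[0,0,0,21.1,-29.7,-10,88],[0,0,0,21.1,-29.7,-10,88],[0,0,0,21.1,-29.7,-10,88],[0,0,0,21.1,-29.7,-10,88],[0,0,0,21.1,-29.7,-10,88],[0,0,0,21.1,-29.7,-10,88],[0,0,0,21.1,-29.7,-10,88]]'; python3 -m handwheel '[[0,0,0,28,-26.9,0,88],[0,0,0,28,-26.9,0,88],[0,0,0,28,-26.9,0,88],[0,0,0,28,-26.9,0,88],[0,0,0,28,-26.9,0,88],[0,0,0,28,-26.9,0,88],[0,0,0,28,-26.9,0,88],[0,0,0,28,-26.9,0,88],[0,0,0,28,-26.9,0,88],[0,0,0,28,-26.9,0,88],[0,0,0,28,-26.9,0,88],[0,0,0,28,-26.9,0,88],[0,0,0,28,-26.9,0,88],[0,0,0,28,-26.9,0,88],[0,0,0,0,0,0,88],[0,0,0,0,0,0,88]]'
cat >> h.py <<'E'
def look(name,names=()):
    st=ctrl.get_state(); s=wristcam(st,ctrl.snapshot('wrist')); cv2.imwrite('pics/'+name,s['color'])
    return st,s,{n:ctrl.masks_of(n,'wrist') for n in names}
E
python3 - <<'E'
from h import *
st,s,m=look('w1.png',['lid','clay_car'])
print(st['clock'],np.round(st['joints'],3),np.round(st['ee_pos'],4),np.round(s['R'],2).tolist(),(-s['R'].T@s['t']).round(3),s['fx'])
for n in m:
  for d in m[n]:
    r=cv2.minAreaRect(cv2.findNonZero(d['region'].astype(np.uint8)))
    print(n,round(d['score'],2),d['point'],[ray(s,q,.068).round(3).tolist() for q in cv2.boxPoints(r)])
E
```

```text
clock: 1.83
ee_pos: [0.33, -0.2784, 0.3584]
orientation: [[0.937, 0.35, 0.001], [0.35, -0.937, -0.0], [0.001, 0.001, -1.0]]
wrist_force: [0.6, -0.6, -0.0]
finger_gap: 0.0878
clock: 3.17
ee_pos: [0.5654, 0.2115, 0.3568]
orientation: [[0.936, 0.353, -0.002], [0.353, -0.936, -0.001], [-0.002, 0.0, -1.0]]
wrist_force: [-0.5, -0.8, 0.4]
finger_gap: 0.0879
3.1667 [ 0.317  0.086  1.631 -0.     1.426  1.527] [0.5654 0.2115 0.3568] [[0.35, -0.94, -0.0], [-0.9, -0.34, 0.28], [-0.27, -0.1, -0.96]] [0.633 0.237 0.484] 325.30508530127906
lid 0.89 [340.9, 137.8] [[0.453, 0.275, 0.068], [0.643, 0.317, 0.068], [0.69, 0.157, 0.068], [0.505, 0.091, 0.068]]
clay_car 0.92 [60.9, 136.2] [[0.425, 0.569, 0.068], [0.537, 0.545, 0.068], [0.536, 0.485, 0.068], [0.422, 0.504, 0.068]]
clay_car 0.58 [316.4, 157.1] [[0.617, 0.284, 0.068], [0.656, 0.224, 0.068], [0.519, 0.128, 0.068], [0.474, 0.194, 0.068]]
```

View pics/w1.png

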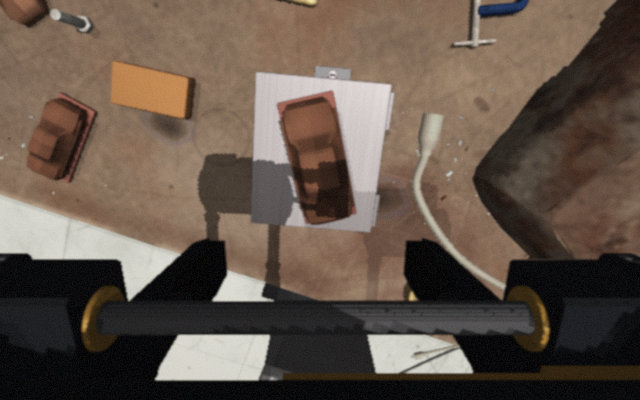

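The picture shows the lid corners at (257,73), (391,84), (374,231) and (251,224), with the hinge lugs on the right edge. The car's slab corners are near (277,103), (331,92), (356,214) and (304,224).

```bash
cat > fit.py <<'E'
from h import *
from scipy.optimize import least_squares
def fit(s,px,loc,z):
    loc=np.array(loc,float)
    W=np.array([ray(s,q,z)[:2] for q in px])
    f=lambda p:(np.c_[p[0]+loc[:,0]*np.cos(p[2])-loc[:,1]*np.sin(p[2]),p[1]+loc[:,0]*np.sin(p[2])+loc[:,1]*np.cos(p[2])]-W).ravel()
    best=min((least_squares(f,[*W.mean(0),a]) for a in(-2.5,-1.2,0,1.2)),key=lambda r:r.cost)
    return best.x.round(4),(best.fun*1000).round(1)
E
python3 - <<'E'
from fit import *
st=ctrl.get_state(); s=wristcam(st,ctrl.snapshot('wrist'))
# case frame: front x=-.095, back .07 ; case y toward world +x
print(fit(s,[(257,73),(391,84),(374,231),(251,224)],[(-.095,.097),(.07,.097),(.07,-.097),(-.095,-.097)],.068))
print('car',fit(s,[(277,103),(331,92),(356,214),(304,224)],[(-.035,.08),(.035,.08),(.035,-.08),(-.035,-.08)],.075))
m=ctrl.masks_of('clay_car','wrist'); d=[d for d in m if d['point'][0]>200][0]
r=cv2.minAreaRect(cv2.findNonZero(d['region'].astype(np.uint8))); print(r, cv2.boxPoints(r).round(0).tolist())
for n,p in dict(cork=(111,90),cork2=(190,118),cable=(418,180),cable2=(430,115),smallcar=(68,181),edge=(100,228),edge2=(30,205)).items(): print(n,ray(s,p,0.0 if 'cork' not in n else .029).round(3))
E
```

```text
(array([ 0.5751,  0.1952, -1.286 ]), array([-0.1,  1.9,  1.6, -0.9, -2.2,  1.1,  0.7, -2. ]))
car (array([ 0.568 ,  0.2067, -1.0048]), array([-0.8,  1.5,  2.2, -1. , -0.7,  0.2, -0.8, -0.7]))
((314.3614807128906, 158.08038330078125), (129.0260009765625, 56.99971008300781), 78.31063079833984) [[273.0, 101.0], [329.0, 89.0], [355.0, 215.0], [300.0, 227.0]]
cork [0.554 0.494 0.029]
cork2 [0.556 0.387 0.029]
cable [0.583 0.048 0.   ]
cable2 [0.676 0.073 0.   ]
smallcar [0.395 0.548 0.   ]
edge [0.335 0.489 0.   ]
edge2 [0.335 0.598 0.   ]
```

```bash
python3 -m handwheel '[[0,0,0,0.7,5.4,0,88],[0,0,-6,0,0,30,88],[0,0,-5.7,0,0,30,88],[0,0,0,0,0,35,88],[0,0,0,0,0,35,88],[0,0,0,0,0,20,88],[0,0,0,0,0,0,88],[0,0,0,0,0,0,88]]'
python3 - <<'E'
from h import *
st,s,m=look('w2.png',[])
print(st['joints'])
E
```

```text
clock: 4.08
ee_pos: [0.5671, 0.2038, 0.2069]
orientation: [[0.847, 0.532, -0.002], [0.532, -0.847, -0.001], [-0.002, -0.001, -1.0]]
wrist_force: [0.8, 1.0, 1.2]
finger_gap: 0.0878
[ 3.03747739e-01  1.66628308e-01  1.81713834e+00 -1.15694854e-04
  1.16035032e+00  1.31375494e+00]
```

View pics/w2.png

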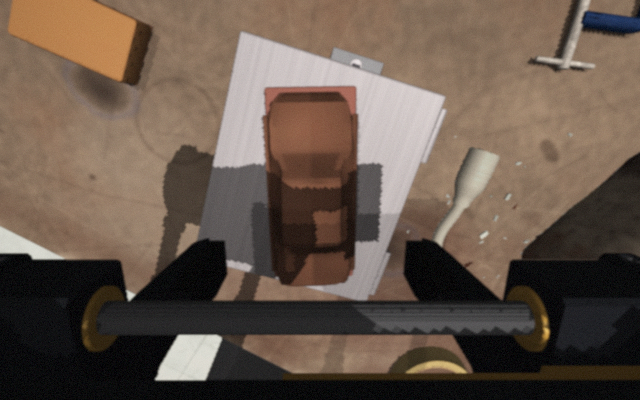

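The car is square to the jaws, at columns 265–357 with the jaw centre at about 315. I go down and grip.

```bash
python3 -m handwheel '[[0,0,0,1,-2.3,25,88],[0,0,0,0,0,25,88],[0,0,0,0,0,25,88],[0,0,0,0,0,15,88],[0,0,0,0,0,8,88],[0,0,0,0,0,7,88],[0,0,0,0,0,0,88]]' ; python3 -m handwheel '[[0,0,0,0,0,0,40],[0,0,0,0,0,0,40],[0,0,0,0,0,0,40],[0,0,0,0,0,0,40],[0,0,0,0,0,0,40],[0,0,0,0,0,0,40]]'
```

```text
clock: 4.72
ee_pos: [0.5683, 0.2076, 0.1035]
orientation: [[0.846, 0.533, 0.001], [0.533, -0.846, 0.0], [0.001, 0.0, -1.0]]
wrist_force: [0.4, -0.6, 0.4]
finger_gap: 0.0879
clock: 5.22
ee_pos: [0.5684, 0.2078, 0.104]
orientation: [[0.846, 0.533, 0.002], [0.533, -0.846, 0.001], [0.002, 0.001, -1.0]]
wrist_force: [-0.1, 0.3, 5.2]
finger_gap: 0.0653
```

```bash
python3 -m handwheel '[[0,0,0,0,0,-5,40],[0,0,0,0,0,-10,40],[0,0,0,0,0,-15,40],[0,0,0,0,0,-15,40],[0,0,0,0,0,-10,40],[0,0,0,0,0,-5,40],[0,0,0,0,0,0,40]]'; python3 -m handwheel '[[0,0,0,-10,-3.4,0,40],[0,0,0,-18,-6.2,0,40],[0,0,0,-20,-7,0,40],[0,0,0,-20,-7,0,40],[0,0,-3,-20,-7,0,40],[0,0,-5,-19,-7,0,40],[0,0,-6,-17,-9,0,40],[0,0,-6,-12,-7,0,40],[0,0,-6,-8,-5,0,40],[0,0,-6,0,0,0,40],[0,0,-6,0,0,0,40],[0,0,-6,0,0,0,40],[0,0,-6,0,0,0,40],[0,0,-5,0,0,0,40],[0,0,-2.8,0,0,0,40],[0,0,0,0,0,0,40],[0,0,0,0,0,0,40]]'
```

```text
clock: 5.8
ee_pos: [0.5682, 0.2078, 0.1643]
orientation: [[0.846, 0.533, 0.002], [0.533, -0.846, 0.001], [0.002, 0.001, -1.0]]
wrist_force: [0.3, -0.3, -2.4]
finger_gap: 0.0657
clock: 7.22
ee_pos: [0.4148, 0.1697, 0.1616]
orientation: [[0.002, 1.0, -0.002], [1.0, -0.002, -0.001], [-0.001, -0.002, -1.0]]
wrist_force: [-0.6, 0.5, -3.0]
finger_gap: 0.0654
```

```bash
python3 -m handwheel '[[0,0,0,0,-5,5,40],[0,0,0,0,0,15,40],[0,0,0,0,0,20,40],[0,0,0,0,0,20,40],[0,0,0,0,0,20,40],[0,0,0,0,0,15,40],[0,0,0,0,0,10,40],[0,0,0,0,0,6,40],[0,0,0,0,0,4,40],[0,0,0,0,0,3,40],[0,0,0,0,0,0,40]]'; python3 -m handwheel '[[0,0,0,0,0,2,40],[0,0,0,0,0,2,40],[0,0,0,0,0,0,40]]'
```

```text
clock: 8.13
ee_pos: [0.4113, 0.1702, 0.0447]
orientation: [[0.0, 1.0, 0.0], [1.0, -0.0, 0.0], [0.0, 0.0, -1.0]]
wrist_force: [-0.1, 0.3, -1.7]
finger_gap: 0.0649
clock: 8.38
ee_pos: [0.4114, 0.1702, 0.0409]
orientation: [[0.0, 1.0, 0.001], [1.0, -0.0, 0.0], [0.0, 0.001, -1.0]]
wrist_force: [-0.0, 0.4, -2.4]
finger_gap: 0.0651
```

Run:
```python
from h import *
s=ctrl.snapshot('scene'); 
cv2.imwrite('pics/s2.png',cv2.resize(s['color'][150:300,220:420],(800,600),interpolation=cv2.INTER_CUBIC))
```

```text
(no output)
```

View pics/s2.png

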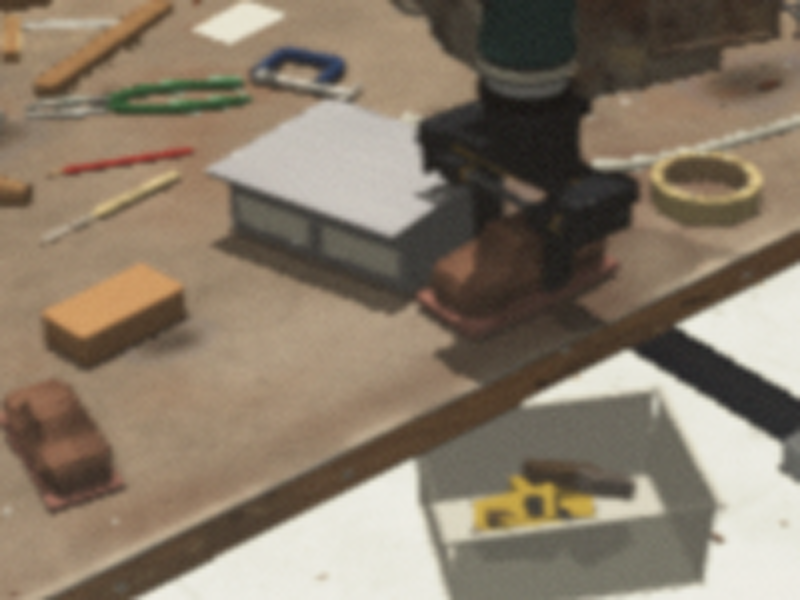

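The car hangs level just above the bench, beside the case's near end. I lower it until it touches.

```bash
python3 -m handwheel '[[0,0,0,0,0,1.5,40],[0,0,0,0,0,1.5,40],[0,0,0,0,0,0,40]]';python3 -m handwheel '[[0,0,0,0,0,1,40],[0,0,0,0,0,0,40]]';python3 -m handwheel '[[0,0,0,0,0,1,40],[0,0,0,0,0,0,40]]'
```

```text
clock: 8.68
ee_pos: [0.411, 0.1701, 0.0375]
orientation: [[-0.0, 1.0, -0.0], [1.0, 0.0, -0.0], [-0.0, -0.0, -1.0]]
wrist_force: [0.1, 0.0, -2.9]
finger_gap: 0.0657
clock: 8.85
ee_pos: [0.411, 0.1701, 0.0365]
orientation: [[-0.0, 1.0, -0.0], [1.0, 0.0, -0.0], [-0.0, -0.0, -1.0]]
wrist_force: [0.1, -0.4, -2.7]
finger_gap: 0.0653
clock: 9.02
ee_pos: [0.4112, 0.1702, 0.0361]
orientation: [[0.0, 1.0, -0.0], [1.0, -0.0, -0.0], [-0.0, -0.0, -1.0]]
wrist_force: [-1.9, -0.9, 2.9]
finger_gap: 0.0655
```

```bash
python3 -m handwheel '[[0,0,0,0,0,0,77],[0,0,0,0,0,0,77],[0,0,0,0,0,0,77],[0,0,0,0,0,-5,77],[0,0,0,0,0,-15,77],[0,0,0,0,0,-25,77],[0,0,0,0,0,-35,77],[0,0,0,0,0,-40,77],[0,0,0,0,0,-40,0],[0,0,0,0,0,-40,0],[0,0,0,0,0,-20,0],[0,0,0,0,0,0,0]]'
python3 - <<'E'
from h import *
st,s,m=look('w3.png',['clay_car'])
print(np.round(st['joints'],3))
for d in m['clay_car']:
    r=cv2.minAreaRect(cv2.findNonZero(d['region'].astype(np.uint8)))
    print(round(d['score'],2),[ray(s,q,.01).round(3).tolist() for q in cv2.boxPoints(r)])
E
```

```text
clock: 10.02
ee_pos: [0.4145, 0.1713, 0.2627]
orientation: [[-0.0, 1.0, 0.012], [1.0, -0.0, 0.004], [0.004, 0.012, -1.0]]
wrist_force: [1.3, -0.0, -0.9]
finger_gap: 0.0524
[ 0.336 -0.189  2.063  0.     1.255  0.336]
0.93 [[0.376, 0.252, 0.01], [0.444, 0.252, 0.01], [0.447, 0.09, 0.01], [0.371, 0.09, 0.01]]
```

View pics/w3.png

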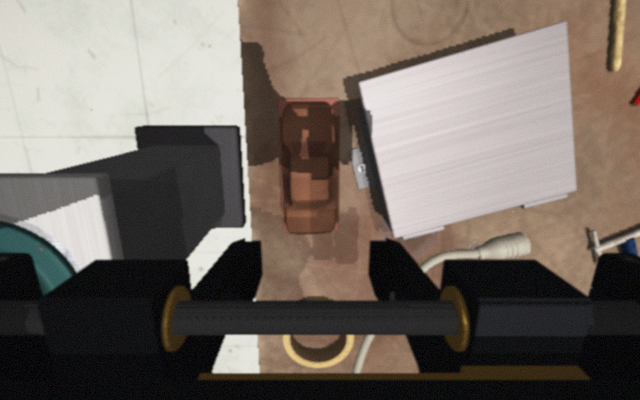

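The car stands upright and free of the case, at about x 0.374–0.446, y 0.09–0.252. For the lip, I move to the front side (+y), close the fingers and tilt the tool 45° toward the case.

```bash
python3 -m handwheel '[[0,0,0,33,13,0,0],[0,0,0,33,13,0,0],[0,0,0,33,13,0,0],[0,0,0,33,13,0,0],[0,0,0,33,13,0,0],[0,0,0,33,13,0,0],[0,0,-5.5,0,0,0,0],[0,0,-5.5,0,0,0,0],[0,0,-5.3,0,0,0,0],[0,-6.5,0,0,0,0,0],[0,-6.5,0,0,0,0,0],[0,-6.5,0,0,0,0,0],[0,-6.5,0,0,0,0,0],[0,-6.5,0,0,0,0,0],[0,-6.5,0,0,0,0,0],[0,-6,0,0,0,0,0],[0,0,0,0,0,0,0],[0,0,0,0,0,0,0]]'
cat >> h.py <<'E'
O=np.array([.575,.195,0]); CX=np.array([.281,-.960,0]); CY=np.array([.960,.281,0])
def case(P): d=np.asarray(P)-O; return np.array([d@CX,d@CY,d[2]])*1000
E
python3 - <<'E'
from h import *
st=ctrl.get_state();print(np.round(st['joints'],3)); R=np.array(st['orientation'])
print(case(st['ee_pos']).round(1)); D=np.c_[CX,CY,[0,0,1]]
print('tool axes in case frame\n',(D.T@R).round(3))
E
```

```text
clock: 11.62
ee_pos: [0.4877, 0.3679, 0.2515]
orientation: [[-0.204, 0.959, 0.196], [0.676, 0.282, -0.681], [-0.708, -0.007, -0.706]]
wrist_force: [0.2, -0.1, 0.7]
finger_gap: 0.0004
[ 0.91   0.425  1.581 -0.612  1.652  0.736]
[-190.6  -35.2  251.5]
tool axes in case frame
 [[-0.706 -0.002  0.709]
 [-0.006  1.    -0.004]
 [-0.708 -0.007 -0.706]]
```

```bash
python3 -m handwheel '[[0,0,0,19.9,0,28.3,0],[0,0,0,19.9,0,28.3,0],[0,0,0,19.9,0,28.3,0],[0,0,0,19.9,0,28.3,0],[0,0,0,19.9,0,28.3,0],[0,0,0,19.9,0,28.3,0],[0,0,0,0,0,0,0],[0,0,0,0,0,0,0]]'
python3 - <<'E'
from h import *
st=ctrl.get_state();print(np.round(st['joints'],3),case(st['ee_pos']).round(1),np.round(st['wrist_force'],1))
s=ctrl.snapshot('scene')
cv2.imwrite('pics/s3.png',cv2.resize(s['color'][150:300,220:420],(800,600),interpolation=cv2.INTER_CUBIC))
print(proj(s,O+CX*-.095+CY*-.035+np.array([0,0,.062]))) ; E=None
E
```

```text
clock: 12.28
ee_pos: [0.4985, 0.3316, 0.0504]
orientation: [[-0.199, 0.96, 0.195], [0.678, 0.278, -0.681], [-0.708, -0.004, -0.706]]
wrist_force: [0.4, 0.2, -0.3]
finger_gap: 0.0005
[ 0.865  0.613  1.724 -0.647  1.362  0.905] [-152.6  -35.    50.4] [ 0.4  0.2 -0.3]
[[303.08717123 204.09709067]]
```

View pics/s3.png

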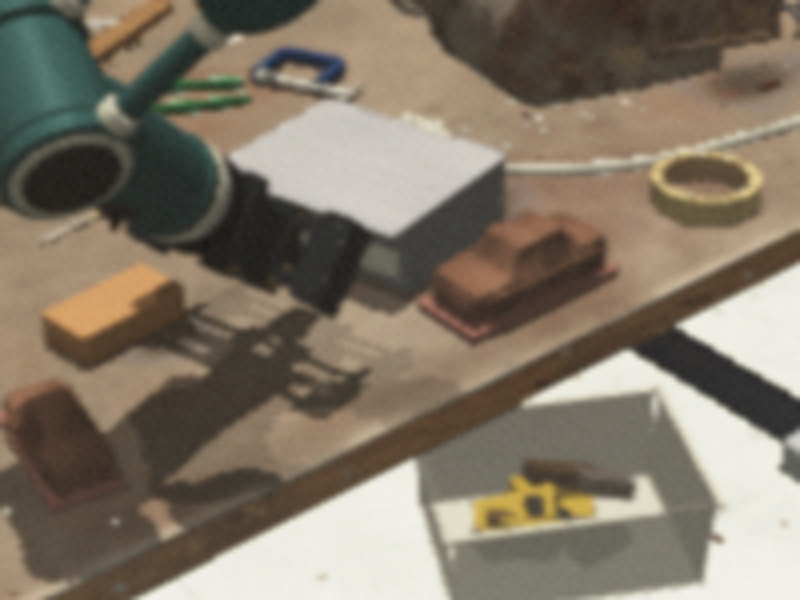

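The hand stands clear in front of the label side; the car is upright and the cork block is clear. I go in under the lip.

```bash
python3 -m handwheel '[[0,0,0,-4.35,0,4.95,0],[0,0,0,-4.35,0,4.95,0],[0,0,0,-4.35,0,4.95,0],[0,0,0,-4.35,0,4.95,0],[0,0,0,-4.35,0,4.95,0],[0,0,0,-4.35,0,4.95,0],[0,0,0,0,0,0,0]]'; python3 -m handwheel '[[0,0,0,-4.35,0,4.95,0],[0,0,0,-4.35,0,4.95,0],[0,0,0,0,0,0,0]]'
cat > st.py <<'E'
from h import *
st=ctrl.get_state();f=np.array(st['wrist_force']);print(case(st['ee_pos']).round(1),'Fcase',np.round([f@CX,f@CY,f[2]],1),np.round(st['joints'],2))
E
python3 st.py
```

```text
clock: 12.92
ee_pos: [0.5103, 0.2945, 0.0487]
orientation: [[-0.198, 0.96, 0.197], [0.678, 0.28, -0.679], [-0.708, -0.001, -0.707]]
wrist_force: [0.5, -0.9, 0.2]
finger_gap: 0.0005
clock: 13.17
ee_pos: [0.5139, 0.2821, 0.0476]
orientation: [[-0.198, 0.96, 0.198], [0.678, 0.28, -0.68], [-0.708, -0.001, -0.706]]
wrist_force: [-0.4, -0.3, -0.1]
finger_gap: 0.0007
[-100.8  -34.2   47.6] Fcase [ 0.2 -0.4 -0.1] [ 0.8   0.58  1.79 -0.69  1.31  0.89]
```

```bash
python3 -m handwheel '[[0,0,0,-1.4,0,-1.4,0],[0,0,0,-1.4,0,-1.4,0],[0,0,0,-1.4,0,-1.4,0],[0,0,0,0,0,0,0]]'; python3 st.py; python3 -m handwheel '[[0,0,0,-1.4,0,-1.4,0],[0,0,0,-1.4,0,-1.4,0],[0,0,0,0,0,0,0]]';python3 st.py
```

```text
clock: 13.5
ee_pos: [0.5132, 0.2842, 0.0525]
orientation: [[-0.2, 0.96, 0.198], [0.68, 0.281, -0.677], [-0.705, -0.001, -0.709]]
wrist_force: [-1.2, 3.3, -8.3]
finger_gap: 0.0004
[-103.   -34.2   52.5] Fcase [-3.5 -0.2 -8.3] [ 0.8   0.57  1.79 -0.69  1.31  0.88]
clock: 13.75
ee_pos: [0.5133, 0.2842, 0.0572]
orientation: [[-0.199, 0.96, 0.198], [0.679, 0.281, -0.678], [-0.706, -0.001, -0.708]]
wrist_force: [-4.5, 6.3, -5.9]
finger_gap: 0.0002
[-102.9  -34.2   57.2] Fcase [-7.3 -2.5 -5.9] [ 0.8   0.56  1.79 -0.69  1.32  0.88]
```

```bash
python3 -m handwheel '[[0,0,0,-1.8,0,-1.8,0],[0,0,0,-1.8,0,-1.8,0],[0,0,0,-1.8,0,-1.8,0],[0,0,0,0,0,0,0]]'; python3 st.py; python3 -m handwheel '[[0,0,0,-1.9,0,-1.6,0],[0,0,0,-1.9,0,-1.6,0],[0,0,0,-1.9,0,-1.6,0],[0,0,0,-1.9,0,-1.6,0],[0,0,0,0,0,0,0]]';python3 st.py;  python3 -m handwheel '[[0,0,0,-2,0,-1.6,0],[0,0,0,-2,0,-1.6,0],[0,0,0,-2,0,-1.6,0],[0,0,0,-2,0,-1.6,0],[0,0,0,0,0,0,0]]';python3 st.py
```

```text
clock: 14.08
ee_pos: [0.5149, 0.2834, 0.0682]
orientation: [[-0.197, 0.96, 0.201], [0.677, 0.281, -0.68], [-0.709, 0.002, -0.705]]
wrist_force: [-0.4, -0.2, 0.2]
finger_gap: 0.0001
[-101.8  -32.9   68.2] Fcase [ 0.1 -0.5  0.2] [ 0.8   0.55  1.79 -0.69  1.33  0.87]
clock: 14.5
ee_pos: [0.5144, 0.2825, 0.0761]
orientation: [[-0.198, 0.96, 0.199], [0.679, 0.28, -0.679], [-0.707, 0.001, -0.707]]
wrist_force: [0.8, 0.3, -0.8]
finger_gap: 0.0006
[-101.1  -33.6   76.1] Fcase [-0.   0.9 -0.8] [ 0.8   0.54  1.79 -0.68  1.34  0.86]
clock: 14.92
ee_pos: [0.5145, 0.2816, 0.086]
orientation: [[-0.198, 0.96, 0.198], [0.679, 0.28, -0.679], [-0.707, 0.0, -0.707]]
wrist_force: [-0.3, 0.3, -1.1]
finger_gap: 0.0005
[-100.1  -33.8   86. ] Fcase [-0.4 -0.2 -1.1] [ 0.8   0.52  1.79 -0.68  1.35  0.85]
```

The catch has let go: the force fell to about 1 N at 12° and rising. I follow the arc.

```bash
python3 -m handwheel '[[0,0,0,-4.6,0,-1.8,0],[0,0,0,-4.6,0,-1.8,0],[0,0,0,-6.4,0,-3.3,0],[0,0,0,-6.4,0,-3.3,0],[0,0,0,-6.7,0,-2.7,0],[0,0,0,-6.7,0,-2.7,0],[0,0,0,0,0,0,0]]'; python3 st.py; python3 -m handwheel '[[0,0,0,-6.9,0,-2.2,0],[0,0,0,-6.9,0,-2.2,0],[0,0,0,-7,0,-1.5,0],[0,0,0,-7,0,-1.5,0],[0,0,0,-7.1,0,-0.9,0],[0,0,0,-7.1,0,-0.9,0],[0,0,0,-7.2,0,-0.3,0],[0,0,0,-7.2,0,-0.3,0],[0,0,0,0,0,0,0]]'; python3 st.py
```

```text
clock: 15.5
ee_pos: [0.5191, 0.2677, 0.1235]
orientation: [[-0.197, 0.96, 0.199], [0.679, 0.28, -0.678], [-0.707, 0.002, -0.707]]
wrist_force: [-0.9, 0.3, -0.6]
finger_gap: 0.0003
[-85.5 -33.2 123.5] Fcase [-0.6 -0.8 -0.6] [ 0.78  0.46  1.8  -0.69  1.38  0.81]
clock: 16.25
ee_pos: [0.5282, 0.2357, 0.1698]
orientation: [[-0.197, 0.96, 0.199], [0.679, 0.28, -0.679], [-0.707, 0.002, -0.707]]
wrist_force: [-1.6, 1.8, -0.7]
finger_gap: 0.0004
[-52.2 -33.5 169.8] Fcase [-2.1 -1.  -0.7] [ 0.74  0.38  1.81 -0.7   1.41  0.74]
```

Run:
```python
from h import *
s=ctrl.snapshot('scene')
cv2.imwrite('pics/s4.png',cv2.resize(s['color'][120:270,220:420],(800,600),interpolation=cv2.INTER_CUBIC))
```

```text
(no output)
```

View pics/s4.png

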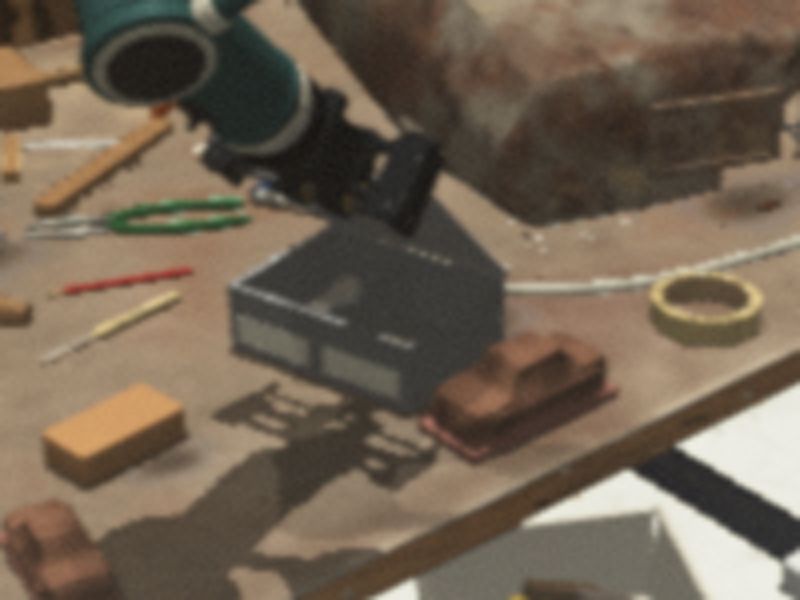

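The lid stands at about 45° with the finger under it, and the car, tape and cork block are undisturbed. I carry on round the arc.

```bash
python3 -m handwheel '[[0,0,0,-6.6,0,0.3,0],[0,0,0,-6.6,0,0.3,0],[0,0,0,-6.6,0,0.8,0],[0,0,0,-6.6,0,0.8,0],[0,0,0,-6.5,0,1.4,0],[0,0,0,-6.5,0,1.4,0],[0,0,0,-6.4,0,2,0],[0,0,0,-6.4,0,2,0],[0,0,0,-6.1,0,2.5,0],[0,0,0,-6.1,0,2.5,0],[0,0,0,0,0,0,0]]'; python3 st.py; python3 -m handwheel '[[0,0,0,-5.9,0,3.1,0],[0,0,0,-5.9,0,3.1,0],[0,0,0,-5.6,0,3.5,0],[0,0,0,-5.6,0,3.5,0],[0,0,0,-5.3,0,4.1,0],[0,0,0,-5.3,0,4.1,0],[0,0,0,0,0,0,0]]'; python3 st.py
```

```text
clock: 17.22
ee_pos: [0.5437, 0.1821, 0.2049]
orientation: [[-0.197, 0.96, 0.199], [0.679, 0.28, -0.679], [-0.708, 0.001, -0.707]]
wrist_force: [0.1, 0.4, 0.1]
finger_gap: -0.0001
[  3.5 -33.7 204.9] Fcase [-0.3  0.2  0.1] [ 0.66  0.3   1.85 -0.73  1.4   0.66]
clock: 17.8
ee_pos: [0.5543, 0.1446, 0.2129]
orientation: [[-0.198, 0.96, 0.198], [0.678, 0.28, -0.679], [-0.708, 0.0, -0.707]]
wrist_force: [-0.1, -0.8, -0.4]
finger_gap: 0.0006
[ 42.6 -34.  212.9] Fcase [ 0.8 -0.3 -0.4] [ 0.6   0.26  1.88 -0.76  1.37  0.61]
```

```bash
python3 -m handwheel '[[0,0,0,-4.9,0,4.5,0],[0,0,0,-4.9,0,4.5,0],[0,0,0,-4.5,0,4.9,0],[0,0,0,-4.5,0,4.9,0],[0,0,0,-4.1,0,5.3,0],[0,0,0,-4.1,0,5.3,0],[0,0,0,0,0,0,0],[0,0,0,0,0,0,0]]'; python3 st.py
python3 - <<'E'
from h import *
s=ctrl.snapshot('scene')
cv2.imwrite('pics/s5.png',cv2.resize(s['color'][90:270,220:460],(800,600),interpolation=cv2.INTER_CUBIC))
E
```

```text
clock: 18.47
ee_pos: [0.5652, 0.1071, 0.2107]
orientation: [[-0.198, 0.96, 0.198], [0.679, 0.28, -0.679], [-0.707, -0.0, -0.707]]
wrist_force: [-1.3, 0.5, -0.2]
finger_gap: 0.0006
[ 81.6 -34.1 210.7] Fcase [-0.9 -1.1 -0.2] [ 0.53  0.24  1.9  -0.78  1.33  0.58]
```

View pics/s5.png

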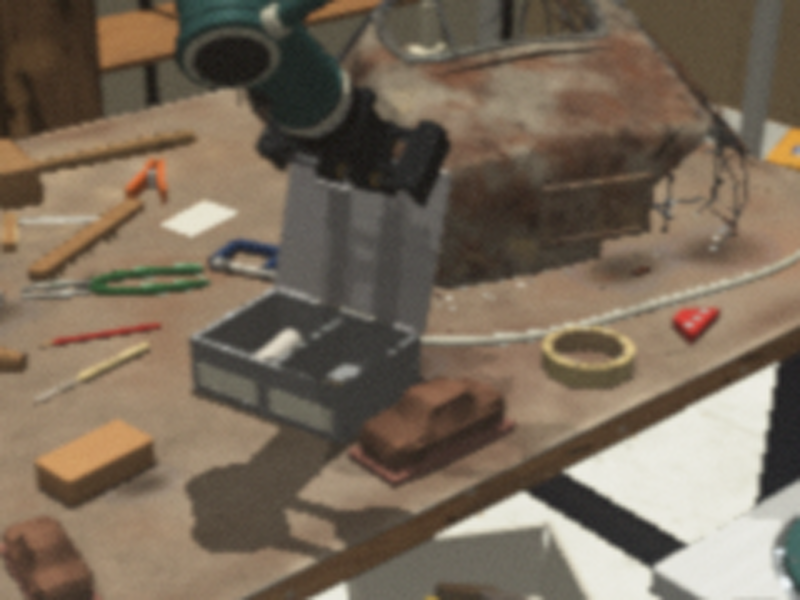

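```bash
python3 -m handwheel '[[0,0,0,2,0,-2,0],[0,0,0,4,0,-4,0],[0,0,0,8,0,-8,0],[0,0,0,12,0,-15,0],[0,0,0,12,0,-25,0],[0,0,0,10,0,-30,0],[0,0,0,5,0,-30,0],[0,0,0,5,0,-30,0],[0,0,0,0,0,-15,0],[0,0,0,0,0,0,0],[0,0,0,0,0,0,0],[0,0,0,0,0,0,0]]'; python3 st.py
python3 - <<'E'
from h import *
s=ctrl.snapshot('scene')
cv2.imwrite('pics/s6.png',cv2.resize(s['color'][90:270,220:460],(800,600),interpolation=cv2.INTER_CUBIC))
print(ctrl.get_state()['clock'])
H=O+.07*CX+np.array([0,0,.062])
for a in (0,1.57,1.7,1.85):
    q=[H+.165*(-np.cos(a)*CX+np.sin(a)*np.array([0,0,1]))+k*CY for k in(-.097,.097)]
    print(a,((proj(s,q)-[220,90])*800/240).round(0).tolist())
E
```

```text
clock: 19.52
ee_pos: [0.5219, 0.2541, 0.2812]
orientation: [[-0.199, 0.96, 0.197], [0.678, 0.281, -0.68], [-0.708, -0.002, -0.707]]
wrist_force: [0.6, 0.4, 0.4]
finger_gap: 0.0004
[-71.7 -34.4 281.2] Fcase [-0.2  0.7  0.4] [ 0.76  0.28  1.71 -0.68  1.58  0.63]
19.5667
0 [[330.0, 399.0], [172.0, 344.0]]
1.57 [[427.0, 178.0], [266.0, 140.0]]
1.7 [[438.0, 173.0], [279.0, 135.0]]
1.85 [[451.0, 170.0], [293.0, 133.0]]
```

View pics/s6.png

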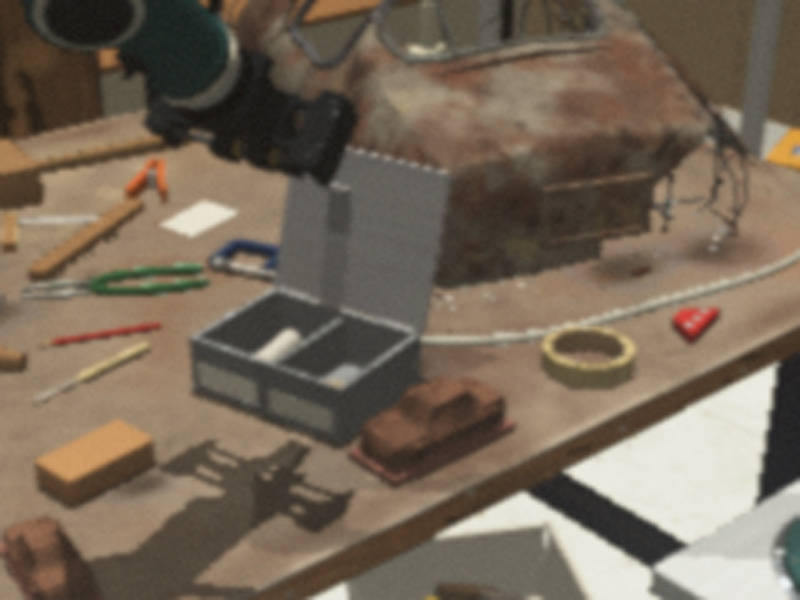

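The lid's near top corner is at (449,170), where 1.85 rad projects to (451,170), so the lid is at its stop. The hand is clear of everything, the car is upright, and the tape, cork block and magnet lie as before.

```bash
python3 -c "
from station import ctrl; print(ctrl.finish_job())"
```

```text
the job is handed in; nothing more can be done
None
```

The car is on the bench and the lid is open at its stop. I handed the job in at about 19.6 s on the robot's clock, well inside the 61 s.

- **Car:** I gripped the larger car across its body, lifted it off the lid and lowered it until it touched the bench. It stands upright beside the case at about x 0.374–0.446, y 0.09–0.25.
- **Lid:** I slid the closed, tilted fingers under the front lip and lifted slowly. The highest force I read while prying was about 10 N, and it fell to about 1 N once the catch let go. I then followed the lid round its arc past vertical and backed the hand away.

**Last checks:** With the hand withdrawn, the final picture shows the lid's top corner within about 2 pixels of where the 1.85 rad stop should appear. The wrist force was under 1 N. The car was upright, and the tape roll, sanding block and magnet looked to be lying where they were; I compared those by eye and did not measure them.

No check failed at the end. Two readings along the way did not match: my first automatic fit of the car and lid outlines fitted poorly, so I used the corners in the wrist picture instead, and the networks gave a few false finds, which I ignored.

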